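Switch off the plate warmer and serve the cheese roll

TASK

Breakfast is ready: first turn the plate warmer's dial anticlockwise (seen from above) all the way to its off stop, then pick the little tray up off the warmer by its arched handle, keeping it level so that the loose round roll stays in its pocket, and carry it over to the empty dinner plate. Finish while still holding the tray: keep it in the gripper, level and still, centred above the plate and clear of it, with the underside of the tray about 12 cm above the table. Do not touch the roll, do not put the tray down, and leave the plate and everything else on the table where it stands.

Things in the scene. Friction and masses are not known exactly. Their poses are not given: they have to be found in the camera images.
- warmer: Plate warmer, a fixed flat aluminium box 200 (its x) x 360 (its y) x 45 mm high, standing on the table. Origin: centre of its underside. The dial is on its top near its +y end; the tray stands on the dark steel heating surface towards its -y end.
- dial (a joint): Dial angle, rad: 0 at the off stop, growing clockwise seen from above, to 4.7 at the other stop. Starts 0.6 to 1.5. Light friction (0.04 N m) keeps it where it is left. At off, the dial's axes are parallel to the warmer's: bar along the warmer's short side, white mark towards the robot, at the black tick on the warmer's top.
- dial_grip (a point): On the dial's axis at gripping height, 82 mm above the table, 130 mm along the warmer's +y from its centre. The dial: a flat black flange 44 mm across with an upright grip bar 42 x 14 mm, 32 mm high, whose top is 7 mm above this point. The point turns with the dial: the bar lies along its x, the fingers close along its y; a white mark is on the -x half of the bar's top.
- tray: Loose aluminium tray, a plate 150 (its x) x 110 (its y) x 10 mm, with an arched steel handle that spans it along its x over the middle. About 0.25 to 0.5 kg. Origin: centre of its underside, 45 mm above the table at the start. Its long side lies roughly along the warmer's short side.
- tray_grip (a point): Middle of the wooden grip on top of the tray's arched handle, straight above the tray's centre, 110 mm above its underside. The grip is 80 mm long along the tray's x, 16 mm thick along its y and 18 mm high, level; axes as the tray's.
- tray_pocket (a point): Where the roll's centre lies when it sits in the middle of the tray's pocket, 27.5 mm above the tray's underside. The pocket is a round flat-bottomed recess 45 mm across and 5 mm deep in the middle of the tray.
- roll_center (a point): Centre of the loose round cheese roll, a golden ball 45 mm in diameter, about 35 g, that can roll a few mm about in the tray's pocket and comes out over the rim if the tray is tipped about 35 degrees or jerked.
- plate: The empty dinner plate, round, white, 220 mm across and 20 mm high, loose on the table on the other side from the warmer. Origin: centre of its underside.
- butter_dish: Bystander: small white ramekin with butter, 72 mm across, about 60 mm high with the butter, behind the plate (further from the robot). Origin: centre of its underside.
- berry_dish: Bystander: small white ramekin with berries, 72 mm across, 42 mm high with the berries, in front of the plate (nearer the robot). Origin: centre of its underside.
- salt: Bystander: salt shaker, 40 mm across, 70 mm high, behind the warmer. Origin: centre of its underside.
- glass_cup: Bystander: empty glass cup, 92 mm across the rim, 100 mm high, with a wire handle to its +x, behind the warmer. Origin: centre of its underside.
- spoon: Bystander: steel spoon 160 mm long lying on the table in front of the warmer (nearer the robot). Origin: under its middle.
Mind the look-alikes: they are no part of the job. Leave any green or purple look-alike of the tray alone. What is shaped like the plate but turquoise is not meant.

How it is judged:
On the way, in this order (a step that is already met when the one before it is completed fails the run):
1. the dial is turned back to its off stop while the tray still stands on the warmer (value of joint dial below 0.1 rad and height (world z) of tray below 0.055 m), for 0.2 s.
2. the tray is lifted off the warmer with the roll in its pocket (height (world z) of tray above 0.075 m and distance between roll_center and tray_pocket below 0.016 m), for 0.2 s.
At the end, for the whole second after the job is handed in: Dial within 0.1 rad of off; tray gripped (over 1 N), centre within 30 mm of the plate's horizontally, underside 85-160 mm above the table, tilt under 0.12 rad, still (0.03 m/s, 0.2 rad/s), not touching plate or warmer; roll centre within 16 mm of the pocket point (value of joint dial below 0.1 rad and horizontal distance between tray and plate below 0.03 m and height (world z) of tray between 0.085 and 0.16 m and angle between tray's own z axis and vertical below 0.12 rad and linear speed of tray below 0.03 m/s and angular speed of tray below 0.2 rad/s and distance between roll_center and tray_pocket below 0.016 m and contact force between tray and the fingers above 1 N and contact force between tray and plate below 0.2 N and contact force between tray and warmer below 0.2 N); the arm keeps its last pose, push and grip.
It fails at once if the tray is lifted while the dial is not off (height (world z) of tray above 0.065 m and value of joint dial above 0.2 rad).
It fails at once if the roll leaves its pocket (its centre more than 20 mm from the pocket point) (distance between roll_center and tray_pocket above 0.02 m).
It fails at once if the gripper touches the roll (contact force between the fingers and roll above 0.5 N).
It fails at once if the plate is moved more than 30 mm (distance of plate from where it was at the start of the episode above 0.03 m).
It fails at once if a bystander is moved more than 30 mm (distance of any of butter_dish, berry_dish, salt, glass_cup, spoon from where it was at the start of the episode above 0.03 m).
It also fails if it takes over 64 s, if anything falls off the work surface, if the arm or the gripper's body presses on something with over 40 N, if the wrist force passes 120 N, or if a joint passes its speed limit or range.

ROBOT

A 6-joint arm with a two-finger parallel gripper is mounted at the origin on the work surface. World frame = base frame: x ahead of the robot, y to its left, z up, the work surface at z = 0. Lengths are in m, angles in rad, forces in N, time in s.
With the tool pointing down it reaches from about 0.25 to 0.775 m from the base axis. Payload 4 kg.
Tool frame: the origin (TCP) lies between the finger pads; the fingertips stand 14 mm ahead of it and the grasp point (between the pads) lies 5 mm behind it (nose_length is the distance from the TCP to the fingertips, in m); z points along the fingers, y is the line along which they close (so a half turn about z gives the same grasp; the last joint's range is limited). The gripper opens to 94 mm and grips with 3 to 60 N. Pads are 16 mm wide; open, the fingers measure 119 mm over their backs; the gripper's body (75 mm by 177 mm) begins 78 mm behind the grasp point.
Start: joints at [-1.222, 0.087, 1.371, -0, 1.684, -0.103], TCP at [0.24, -0.495, 0.22] pointing down, gripper open.
Joint ranges: [-3.1, 3.1], [-0.76, 2.03], [0.27, 2.55], [-1.08, 4.22], [0.17, 2.65], [-2.57, 2.57]. Speed limits (rad/s): [2.79, 2.79, 3.14, 3.14, 3.14, 3.14].

INTERFACE

Orientations are given as [roll, pitch, yaw] about the fixed x, y, z axes, in that order (R = Rz(yaw) Ry(pitch) Rx(roll)).
In Python, from bench import * gives the robot as it stands.
- The arm moves only by the tool move_arm, never from a script. Its argument "steps" is one flat list of numbers, 7 for each row, row after row: the turn, a rotation vector about the world's x, y, z in rad, then the shift along the world's x, y, z in m, then the opening, from 0 (shut) to 1 (fully open). A call has 1 to 12 rows; each row is the pose to reach, as a shift and turn from the pose commanded when the call began; what a row does not reach only later rows make up. A row lasts 1/10 s, in which the tool goes at most 50 mm and 8.59 degrees, less where a joint would pass 70% of its speed; a pose out of reach is approached as far as the arm can. A call with a gripper value outside its range is refused whole. The fingers move at their own pace and stop on an object; the grip force is fixed at half the most. Time passes only in rows, so rows that repeat a pose let the fingers close. It gives the time, the measured TCP pose, the force, the opening and the grip force at its end, in the units of the state.
- get_obs(): the state, without advancing time (a new reading comes with each control period).
- snapshot(name): name is "scene" or "side" or "wrist"; returns (picture, depth): 400x640x3 uint8, red, green, blue; 400x640 float32, m along the optical axis (not along the pixel's ray), 0 where there is no reading.
- camera_model(name): a dict with "fx", "fy", "cx", "cy" (pixels), "rvec" (rotation vector, rad) and "tvec" (3), from world to camera coordinates, as OpenCV has them. Camera axes: x right, y down, z forward; pixel columns grow to the right and rows downward; lengths in m; the calibration is good to about 2 mm. A picture is of the moment at which its call begins: read the wrist's pose just before it. camera_model takes no time and is no camera call; for the wrist camera it gives the pose at the moment of the call.
- close_job(): hands the job in; it is judged then, once.
Trained networks look in the newest picture that a camera, given by its name, has taken for a name from the list of things; names that differ only in an ending like _2 or _b are one class to them, and where a whole thing is asked for, a point or a joint stands for the part that bears it (a point fixed in the world has none). Each returns a list of dicts, best first, with "score" (0 to 1); they miss things now and then, are a little off and sometimes report something else, mostly with a low value. They report only what shows in the picture. A call takes as long as a camera call. They do not tell look-alikes from the thing itself.
- silhouettes(camera, target): "pixels" (400x640 bool, what is visible of it) and "uv" ([column, row] in pixels, amid what is visible of it).
- spot_point(camera, target): "uv" ([column, row] in pixels: a listed point, or the origin of a listed thing).
The state is a dict: "time": time; "joint_positions": joint angles; "qvel": joint speeds; "joint_torque": joint torques, N m; "tool_pos": TCP position; "ee_rot": TCP orientation; "wrist_force": force on the tool from outside, world axes, zero at the start; "wrist_torque": the same for the moment, N m; "width": finger opening in m; "finger_force": force on a finger pad.
Only numpy, scipy, OpenCV 4.12 (cv2) and the standard library are available. Lean on these libraries where they do the work, as an engineer would, in place of code of your own. Each camera call takes 0.05 s, during which the arm holds its last target. There are 200 camera calls.

## Working session

There is one attempt and no reset: what is moved stays moved. The work goes in short steps, Python scripts to look and compute and a tool call to move; the robot and the scene stay as the last step left them, time stands still between calls to the robot, and variables do not carry over. Pictures are saved under pics/ and viewed, at most 10 in all, crops included, and the job is handed in when it is done.

Besides the shell and the picture viewer there is one more tool, called by a JSON object that holds its "api" and its "payload", one argument or row to a line. move_arm: Moves the arm, as the interface text tells. Its arguments: {"type":"object","properties":{"steps":{"type":"array"}},"required":["steps"]}

```bash
mkdir -p pics
cat > h.py <<'E'
from bench import *
import numpy as np, cv2
def unproj(cam,uv,z):
    m=camera_model(cam);R=cv2.Rodrigues(np.array(m["rvec"],float))[0];t=np.array(m["tvec"],float).ravel()
    d=R.T@np.array([(uv[0]-m["cx"])/m["fx"],(uv[1]-m["cy"])/m["fy"],1]);c=-R.T@t
    return c+d*(z-c[2])/d[2]
def cloud(cam,dep):
    m=camera_model(cam);R=cv2.Rodrigues(np.array(m["rvec"],float))[0];t=np.array(m["tvec"],float).ravel()
    v,u=np.mgrid[:400,:640]
    p=np.stack([(u-m["cx"])/m["fx"]*dep,(v-m["cy"])/m["fy"]*dep,dep],-1)
    return (p-t)@R
E
python3 - <<'E'
from h import *
np.set_printoptions(precision=4,suppress=True)
im={}
for c in("scene","side"):
    p,d=snapshot(c);im[c]=p
    np.savez(f"{c}.npz",p=p,d=d)
    P=cloud(c,d)
    for n,z in(("dial_grip",.082),("tray_grip",.155),("plate",0),("warmer",0),("roll_center",.0725),("butter_dish",0),("berry_dish",0),("salt",0),("glass_cup",0)):
        for r in spot_point(c,n)[:3]:
            print(c,n,round(r["score"],2),np.round(r["uv"]),unproj(c,r["uv"],z))
    cv2.imwrite(f"pics/{c}0.png",p[...,::-1])
print(get_obs())
E
```

```text
scene dial_grip 0.62 [345. 207.] [0.5363 0.0724 0.082 ]
scene dial_grip 0.49 [409. 190.] [0.5415 0.2689 0.082 ]
scene tray_grip 0.76 [459. 150.] [0.5042 0.4326 0.155 ]
scene tray_grip 0.75 [347. 185.] [0.5159 0.0814 0.155 ]
scene tray_grip 0.66 [380. 114.] [0.2937 0.275  0.155 ]
scene plate 0.84 [256. 249.] [ 0.54   -0.1999  0.    ]
scene plate 0.77 [165. 196.] [ 0.2599 -0.4291  0.    ]
scene plate 0.47 [349. 203.] [0.4769 0.1109 0.    ]
scene warmer 0.82 [366. 212.] [0.5263 0.1483 0.    ]
scene roll_center 0.71 [345. 207.] [0.5297 0.0747 0.0725]
scene butter_dish 0.85 [275. 302.] [ 0.7122 -0.1906  0.    ]
scene butter_dish 0.29 [334. 180.] [0.3773 0.0962 0.    ]
scene berry_dish 0.84 [236. 213.] [ 0.396  -0.2307  0.    ]
scene berry_dish 0.74 [254. 252.] [ 0.5469 -0.2096  0.    ]
scene salt 0.51 [409. 247.] [0.6764 0.2197 0.    ]
scene glass_cup 0.95 [372. 264.] [0.6906 0.0975 0.    ]
side dial_grip 0.51 [333. 162.] [0.5389 0.2775 0.082 ]
side tray_grip 0.96 [331. 178.] [0.5226 0.0851 0.155 ]
side tray_grip 0.63 [260. 155.] [0.2734 0.2206 0.155 ]
side tray_grip 0.6 [316. 131.] [0.47
[... 316 characters left out ...]
[293. 281.] [ 0.3973 -0.2336  0.    ]
side salt 0.59 [366. 188.] [0.6669 0.2223 0.    ]
side glass_cup 0.68 [374. 211.] [0.6843 0.0894 0.    ]
side glass_cup 0.62 [341. 276.] [ 0.5477 -0.2145  0.    ]
{'time': 1.0, 'joint_positions': array([-1.2221,  0.0872,  1.3707,  0.    ,  1.6836, -0.1031]), 'qvel': array([ 0.0007,  0.0009, -0.0016, -0.0002, -0.001 ,  0.001 ]), 'joint_torque': array([ -0.0018, -34.0055, -30.2608,   0.0716,   0.0236,   0.    ]), 'tool_pos': array([ 0.2401, -0.4948,  0.2195]), 'ee_rot': array([ 3.1415, -0.    ,  0.4518]), 'wrist_force': array([-0.2531, -0.4013,  0.0709]), 'wrist_torque': array([ 0.026 , -0.0145,  0.0271]), 'finger_force': 0.0, 'width': 0.09420968742572348}
```

View pics/scene0.png

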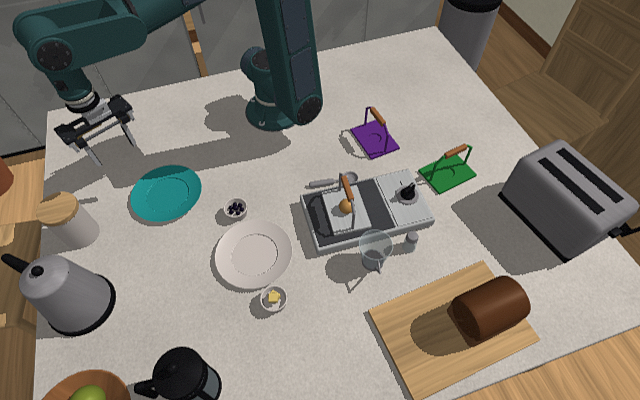

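View pics/side0.png

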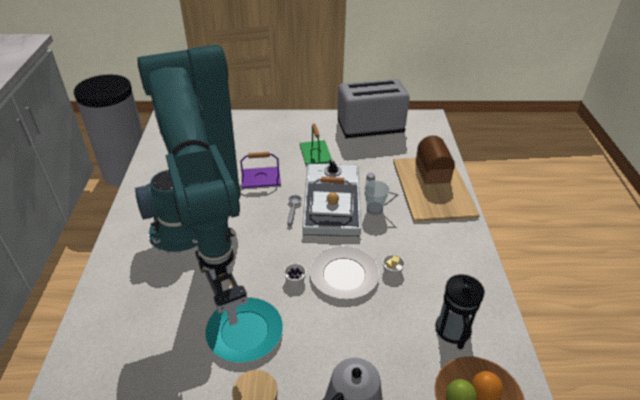

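The scene picture shows the real tray on the warmer (handle about [347,185]) and the dial at [409,190]. The white plate is at [256,249], and the green, purple and turquoise look-alikes stand elsewhere. I'll move above the warmer for a wrist view.

{"api": "move_arm", "payload": {
  "steps": [0, 0, 0.15, 0.015, 0.035, 0.03, 1, 0, 0, 0.3, 0.03, 0.075, 0.06, 1, 0, 0, 0.45, 0.045, 0.115, 0.08, 1, 0, 0, 0.6, 0.06, 0.155, 0.1, 1, 0, 0, 0.75, 0.08, 0.2, 0.11, 1, 0, 0, 0.9, 0.1, 0.245, 0.12, 1, 0, 0, 1.05, 0.12, 0.29, 0.13, 1, 0, 0, 1.12, 0.14, 0.335, 0.14, 1, 0, 0, 1.12, 0.16, 0.38, 0.15, 1, 0, 0, 1.12, 0.18, 0.425, 0.15, 1, 0, 0, 1.12, 0.2, 0.47, 0.15, 1, 0, 0, 1.12, 0.22, 0.515, 0.15, 1]
}}

```text
time: 2.2
tool_pos: [0.4605, 0.0223, 0.37]
ee_rot: [3.14, 0.0, 1.572]
wrist_force: [0.8, -1.0, -0.2]
width: 0.0942
finger_force: 0.0
```

{"api": "move_arm", "payload": {
  "steps": [0, 0, 0, 0.015, 0.045, 0, 1, 0, 0, 0, 0.02, 0.09, 0, 1, 0, 0, 0, 0.02, 0.13, 0, 1, 0, 0, 0, 0.02, 0.15, 0, 1, 0, 0, 0, 0.02, 0.15, 0, 1]
}}

```text
time: 2.7
tool_pos: [0.4798, 0.1726, 0.3691]
ee_rot: [-3.141, -0.0, 1.576]
wrist_force: [0.4, 0.0, -0.7]
width: 0.0939
finger_force: 0.0
```

Run:
```python
from h import *
np.set_printoptions(precision=4,suppress=True)
o=get_obs();print(o["time"],o["tool_pos"],o["ee_rot"],o["joint_positions"])
p,d=snapshot("wrist");np.savez("w1.npz",p=p,d=d)
cv2.imwrite("pics/w1.png",p[...,::-1])
for n,z in(("dial_grip",.082),("tray_grip",.155),("warmer",0),("roll_center",.0725)):
    for r in spot_point("wrist",n)[:3]: print(n,round(r["score"],2),np.round(r["uv"]),unproj("wrist",r["uv"],z))
P=cloud("wrist",d);ok=d>0;np.save("P1.npy",P)
def rect(m,lab,z=None):
    q=P[m][:,:2].astype(np.float32)
    print(lab,len(q), cv2.minAreaRect(q) if len(q)>5 else "", np.median(P[m][:,2]) if len(q) else "")
reg=ok&(P[...,0]>.4)&(P[...,0]<.66)
rect(reg&(abs(P[...,2]-.045)<.006)&(P[...,1]>-.1)&(P[...,1]<.4),"warmer top")
rect(reg&(P[...,2]>.075)&(P[...,2]<.1)&(np.hypot(P[...,0]-.54,P[...,1]-.273)<.05),"dial bar")
rect(reg&(P[...,2]>.148)&(P[...,2]<.18),"handle")
rect(reg&(abs(P[...,2]-.055)<.004)&(np.hypot(P[...,0]-.52,P[...,1]-.08)<.11),"tray plate")
```

```text
2.7 [0.4798 0.1726 0.3691] [-3.1408 -0.0003  1.5764] [0.2338 0.0176 1.1487 0.0006 1.9761 0.2284]
tray_grip 0.95 [358. 259.] [0.5239 0.0764 0.155 ]
tray_grip 0.8 [132.  79.] [0.2799 0.2787 0.155 ]
tray_grip 0.2 [352. 186.] [0.5143 0.1645 0.155 ]
warmer 0.77 [351. 185.] [0.5275 0.1368 0.    ]
warmer 0.4 [363. 375.] [ 0.5559 -0.2163  0.    ]
roll_center 0.95 [354. 240.] [0.5272 0.0699 0.0725]
warmer top 22122 ((0.5467040538787842, 0.16678372025489807), (0.41265255212783813, 0.22977319359779358), 87.27910614013672) 0.04552849604752607
dial bar 410 ((0.536410927772522, 0.26552945375442505), (0.014254323206841946, 0.04133739322423935), 22.66544532775879) 0.0891974145608053
handle 1301 ((0.5242884755134583, 0.0733669176697731), (0.016095515340566635, 0.11988800764083862), 84.44662475585938) 0.16386474306412313
tray plate 4951 ((0.5250944495201111, 0.07236558943986893), (0.11092400550842285, 0.15025585889816284), 84.8073501586914) 0.055779073910863015
```

View pics/w1.png

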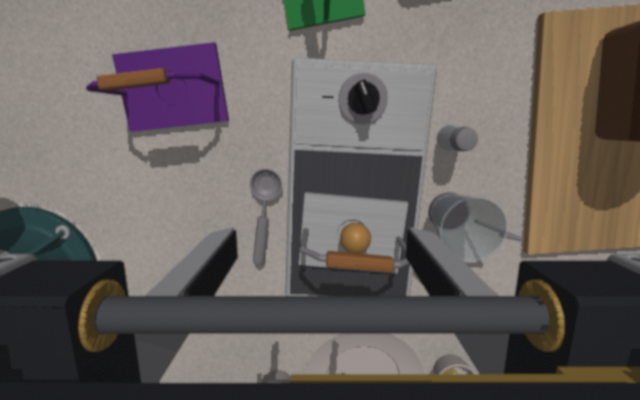

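The wrist picture shows the dial at [362,97] with its white mark to the upper left, and the roll at [355,238] in the tray. The bar's yaw is about -1.175 rad and the warmer's about -0.05, so the dial stands at about 1.12 rad.

{"api": "move_arm", "payload": {
  "steps": [0, 0, 0.13, 0.02, 0.03, -0.02, 1, 0, 0, 0.26, 0.04, 0.06, -0.05, 1, 0, 0, 0.39, 0.056, 0.09, -0.08, 1, 0, 0, 0.395, 0.056, 0.095, -0.125, 1, 0, 0, 0.395, 0.056, 0.095, -0.17, 1, 0, 0, 0.395, 0.056, 0.095, -0.2, 1, 0, 0, 0.395, 0.056, 0.095, -0.2, 1, 0, 0, 0.395, 0.056, 0.095, -0.2, 1]
}}

```text
time: 3.75
tool_pos: [0.5366, 0.2642, 0.1702]
ee_rot: [3.141, 0.0, 1.965]
wrist_force: [-0.1, 0.3, 0.3]
width: 0.094
finger_force: 0.0
```

Run:
```python
from h import *
np.set_printoptions(precision=4,suppress=True)
o=get_obs();print(o["time"],o["tool_pos"],o["ee_rot"],o["joint_positions"])
z=np.load("w1.npz");P=np.load("P1.npy");p=z["p"].astype(int)
ok=(z["d"]>0)&(abs(P[...,2]-.0455)<.004)
# light deck behind groove: y>.19
m=ok&(P[...,1]>.2)&(P[...,1]<.36)&(P[...,0]>.4)&(P[...,0]<.68)
q=P[m];print(cv2.minAreaRect(q[:,:2].astype(np.float32)))
for x in (0,1):
    e=[]
    for y in np.arange(.1,.31,.01):
        s=P[ok&(abs(P[...,1]-y)<.005)&(P[...,0]>.4)&(P[...,0]<.66)][:,0]
        e.append((y,np.percentile(s,1 if x==0 else 99)))
    e=np.array(e);print("edge yaw",-np.polyfit(e[:,0],e[:,1],1)[0],np.polyval(np.polyfit(e[:,0],e[:,1],1),.27))
```

```text
3.75 [0.5366 0.2642 0.1702] [3.1414 0.0001 1.9652] [ 0.3629  0.2079  1.3318 -0.0001  1.6017 -0.0315]
((0.5551986694335938, 0.25707927346229553), (0.11668645590543747, 0.2355371117591858), 88.8627700805664)
edge yaw -0.05902627752151062 0.4422494271047987
edge yaw 0.04284262645041907 0.6305967266759076
```

{"api": "move_arm", "payload": {
  "steps": [0, 0, 0, 0, 0.001, -0.04, 1, 0, 0, 0, 0, 0.001, -0.075, 1, 0, 0, 0, 0, 0.001, -0.093, 1, 0, 0, 0, 0, 0.001, -0.093, 1, 0, 0, 0, 0, 0.001, -0.093, 0, 0, 0, 0, 0, 0.001, -0.093, 0, 0, 0, 0, 0, 0.001, -0.093, 0, 0, 0, 0, 0, 0.001, -0.093, 0, 0, 0, 0, 0, 0.001, -0.093, 0, 0, 0, 0, 0, 0.001, -0.093, 0]
}}

```text
time: 4.75
tool_pos: [0.5362, 0.2662, 0.0767]
ee_rot: [3.141, 0.0, 1.967]
wrist_force: [-0.4, 0.5, -0.2]
width: 0.0496
finger_force: 0.0
```

{"api": "move_arm", "payload": {
  "steps": [0, 0, 0, 0, 0, 0, 0, 0, 0, 0, 0, 0, 0, 0, 0, 0, 0, 0, 0, 0, 0, 0, 0, 0, 0, 0, 0, 0, 0, 0, 0, 0, 0, 0, 0, 0, 0, 0, 0, 0, 0, 0, 0, 0, 0, 0, 0, 0, 0, 0, 0, 0, 0, 0, 0, 0, 0, 0, 0, 0, 0, 0, 0]
}}

```text
time: 5.65
tool_pos: [0.5372, 0.2665, 0.0765]
ee_rot: [3.139, 0.0, 1.967]
wrist_force: [4.8, 2.8, -3.8]
width: 0.0138
finger_force: 30.0
```

{"api": "move_arm", "payload": {
  "steps": [0, 0, 0.12, 0, 0, 0, 0, 0, 0, 0.24, 0, 0, 0, 0, 0, 0, 0.36, 0, 0, 0, 0, 0, 0, 0.48, 0, 0, 0, 0, 0, 0, 0.6, 0, 0, 0, 0, 0, 0, 0.72, 0, 0, 0, 0, 0, 0, 0.84, 0, 0, 0, 0, 0, 0, 0.94, 0, 0, 0, 0, 0, 0, 1.02, 0, 0, 0, 0, 0, 0, 1.08, 0, 0, 0, 0, 0, 0, 1.08, 0, 0, 0, 0]
}}

```text
time: 6.75
tool_pos: [0.5397, 0.2701, 0.0766]
ee_rot: [3.132, 0.008, 3.048]
wrist_force: [11.8, 10.1, -9.5]
width: 0.0138
finger_force: 30.0
```

```bash
python3 -c "
from h import *
o=get_obs();print(o['time'],o['wrist_torque'],o['wrist_force'],o['ee_rot'])"
```

```text
6.75 [ 1.85422901 -2.25289798 -0.03072844] [11.83813171 10.12846829 -9.50702804] [3.13220809 0.00813682 3.04829683]
```

{"api": "move_arm", "payload": {
  "steps": [0, 0, 0.02, 0.002, 0.002, 0, 0, 0, 0, 0.04, 0.004, 0.004, 0, 0, 0, 0, 0.06, 0.004, 0.004, 0, 0, 0, 0, 0.08, 0.004, 0.004, 0, 0, 0, 0, 0.08, 0.004, 0.004, 0, 0]
}}

```text
time: 7.25
tool_pos: [0.54, 0.2705, 0.0765]
ee_rot: [3.14, -0.0, 3.126]
wrist_force: [2.2, 2.8, -2.8]
width: 0.014
finger_force: 30.4
```

```bash
python3 -c "
from h import *
o=get_obs();print(o['time'],o['wrist_torque'],o['wrist_force'],o['ee_rot'],o['tool_pos'])"
```

```text
7.25 [ 0.62324509 -0.5434013  -0.52687799] [ 2.24021818  2.78580385 -2.81758994] [ 3.14033815e+00 -8.78708455e-05  3.12629692e+00] [0.53999929 0.27053075 0.07651669]
```

{"api": "move_arm", "payload": {
  "steps": [0, 0, 0, 0, 0, 0, 1, 0, 0, 0, 0, 0, 0, 1, 0, 0, 0, 0, 0, 0, 1, 0, 0, 0, 0, 0, 0, 1, 0, 0, 0, 0, 0, 0, 1, 0, 0, 0, 0, 0, 0.045, 1, 0, 0, 0, 0, 0, 0.09, 1, 0, 0, 0, 0, 0, 0.135, 1, 0, 0, -0.04, 0, -0.02, 0.175, 1, 0, 0, -0.08, 0, -0.06, 0.2, 1, 0, 0, -0.08, 0, -0.1, 0.215, 1, 0, 0, -0.08, 0, -0.1, 0.215, 1]
}}

```text
time: 8.45
tool_pos: [0.5413, 0.1665, 0.2957]
ee_rot: [3.141, 0.007, 3.041]
wrist_force: [0.1, 1.3, 0.2]
width: 0.0939
finger_force: 0.0
```

{"api": "move_arm", "payload": {
  "steps": [0, 0, 0, 0, 0, 0, 1, 0, 0, 0, 0, 0, 0, 1]
}}

```text
time: 8.65
tool_pos: [0.5397, 0.1708, 0.2904]
ee_rot: [-3.142, -0.002, 3.048]
wrist_force: [-0.2, 0.4, 0.0]
width: 0.0942
finger_force: 0.0
```

Run:
```python
from h import *
np.set_printoptions(precision=4,suppress=True)
o=get_obs();print(o["time"],o["tool_pos"],o["ee_rot"],o["width"])
p,d=snapshot("wrist")
cv2.imwrite("pics/w2.png",p[...,::-1])
P=cloud("wrist",d);ok=d>0
def rect(m,lab):
    q=P[m][:,:2].astype(np.float32)
    print(lab,len(q), cv2.minAreaRect(q) if len(q)>5 else "", np.median(P[m],0) if len(q) else "")
rect(ok&(P[...,2]>.075)&(P[...,2]<.1)&(np.hypot(P[...,0]-.54,P[...,1]-.27)<.05),"dial bar")
for n,z in (("tray_grip",.155),("dial_grip",.082),("roll_center",.0725)):
    for r in spot_point("wrist",n)[:2]: print(n,round(r["score"],2),np.round(r["uv"]),unproj("wrist",r["uv"],z))
near=(abs(P[...,0]-.525)<.1)&(abs(P[...,1]-.075)<.09)
rect(ok&near&(P[...,2]>.150)&(P[...,2]<.18),"handle")
rect(ok&near&(abs(P[...,2]-.055)<.004),"tray plate")
for c in ("scene","side"):
    p,d=snapshot(c);P=cloud(c,d);ok=d>0
    rect(ok&(P[...,2]>.158)&(P[...,2]<.18)&(abs(P[...,0]-.525)<.1)&(abs(P[...,1]-.075)<.06),c+" handle top")
    rect(ok&(P[...,2]>.012)&(P[...,2]<.03)&(np.hypot(P[...,0]-.545,P[...,1]+.206)<.13),c+" plate")
    rect(ok&(P[...,2]>.086)&(P[...,2]<.1)&(np.hypot(P[...,0]-.54,P[...,1]-.27)<.05),c+"dial")
    for r in spot_point(c,"plate")[:2]: print(round(r["score"],2),unproj(c,r["uv"],0))
```

```text
8.65 [0.5397 0.1708 0.2904] [-3.1416 -0.002   3.0475] 0.0941861018827755
dial bar 562 ((0.5349840521812439, 0.2701023519039154), (0.01365291140973568, 0.04191174730658531), 87.9185562133789) [0.5337 0.2688 0.0881]
tray_grip 0.64 [604.  94.] [0.4723 0.4161 0.155 ]
tray_grip 0.58 [220. 190.] [0.524  0.0804 0.155 ]
dial_grip 0.67 [409. 172.] [0.5355 0.2685 0.082 ]
dial_grip 0.57 [237. 179.] [0.5258 0.0782 0.082 ]
roll_center 0.83 [237. 180.] [0.5286 0.0748 0.0725]
roll_center 0.35 [409. 173.] [0.5381 0.2707 0.0725]
handle 1970 ((0.5139667987823486, 0.07883298397064209), (0.01640089973807335, 0.09308817237615585), 84.9853515625) [0.517  0.0808 0.163 ]
tray plate 7947 ((0.5251809358596802, 0.07726071774959564), (0.11089430749416351, 0.15065233409404755), 85.08892822265625) [0.5088 0.095  0.0547]
scene handle top 164 ((0.5245606899261475, 0.0788518637418747), (0.016755210235714912, 0.09978342801332474), 84.8028335571289) [0.5294 0.0771 0.1651]
scene plate 2165 ((0.5521533489227295, -0.20864447951316833), (0.21835334599018097, 0.2244926244020462), 52.473731994628906) [ 0.5496 -0.2153  0.0166]
scenedial 59 ((0.5352616310119629, 0.27140432596206665), (0.014987695030868053, 0.04013591632246971), 86.43183898925781) [0.5365 0.2701 0.0902]
0.8 [ 0.2521 -0.4253  0.    ]
0.71 [ 0.5467 -0.214   0.    ]
side handle top 99 ((0.5209060311317444, 0.07721112668514252), (0.025940192863345146, 0.09115379303693771), 83.55648040771484) [0.5256 0.0755 0.1629]
side plate 1258 ((0.55283522605896, -0.21013429760932922), (0.22072723507881165, 0.22169770300388336), 51.02313232421875) [ 0.5507 -0.2041  0.0164]
sidedial 26 ((0.5342680215835571, 0.2672618329524994), (0.036874789744615555, 0.018864132463932037), 1.9209944009780884) [0.531  0.2662 0.0889]
0.95 [ 0.5487 -0.2194  0.    ]
0.82 [ 0.2639 -0.4298  0.    ]
```

View pics/w2.png

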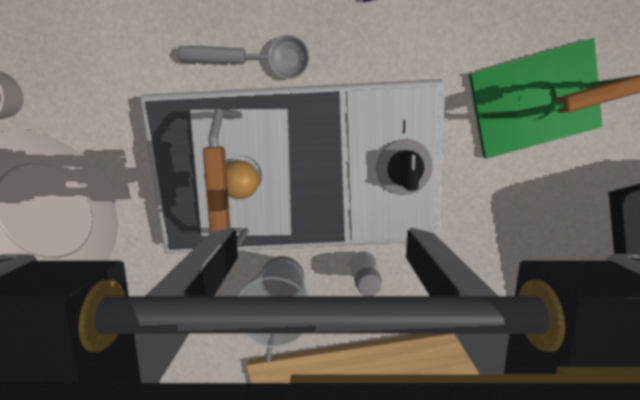

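The view shows the bar parallel to the warmer with its mark towards the tick at [404,127], so the dial is off. The tray handle is at [217,190], and the roll at [240,178] is in its pocket. Next is the tray grasp at (0.525, 0.078).

{"api": "move_arm", "payload": {
  "steps": [0, 0, 0, -0.008, -0.045, 0, 1, 0, 0, 0.008, -0.015, -0.088, 0, 1, 0, 0, 0.008, -0.015, -0.092, -0.02, 1, 0, 0, 0.008, -0.015, -0.092, -0.06, 1, 0, 0, 0.008, -0.015, -0.092, -0.1, 1, 0, 0, 0.008, -0.015, -0.092, -0.13, 1, 0, 0, 0.008, -0.015, -0.092, -0.1415, 1, 0, 0, 0.008, -0.015, -0.092, -0.1415, 1, 0, 0, 0.008, -0.015, -0.092, -0.1415, 0.5, 0, 0, 0.008, -0.015, -0.092, -0.1415, 0.5, 0, 0, 0.008, -0.015, -0.092, -0.1415, 0.4, 0, 0, 0.008, -0.015, -0.092, -0.1415, 0.3]
}}

```text
time: 10.25
tool_pos: [0.5258, 0.0782, 0.1514]
ee_rot: [3.141, 0.002, 3.055]
wrist_force: [-0.1, -0.3, 0.4]
width: 0.0653
finger_force: 0.0
```

Run:
```python
from h import *
np.set_printoptions(precision=4,suppress=True)
o=get_obs();print(o["time"],o["tool_pos"],o["ee_rot"],o["width"],o["wrist_force"])
p,d=snapshot("wrist")
cv2.imwrite("pics/w3.png",p[...,::-1])
```

```text
10.25 [0.5258 0.0782 0.1514] [3.1412 0.0024 3.0549] 0.06533014621737562 [-0.1424 -0.2502  0.4285]
```

View pics/w3.png

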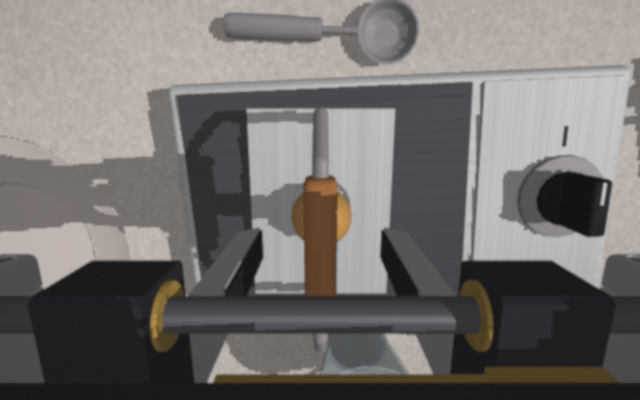

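The handle is centred between the fingers at column 320 (the fingers are at 235 and 405), so I'll close.

{"api": "move_arm", "payload": {
  "steps": [0, 0, 0, 0, 0, 0, 0.3, 0, 0, 0, 0, 0, 0, 0.25, 0, 0, 0, 0, 0, 0, 0.25, 0, 0, 0, 0, 0, 0, 0.2, 0, 0, 0, 0, 0, 0, 0.15, 0, 0, 0, 0, 0, 0, 0.1, 0, 0, 0, 0, 0, 0, 0, 0, 0, 0, 0, 0, 0, 0, 0, 0, 0, 0, 0, 0, 0, 0, 0, 0, 0, 0, 0, 0, 0, 0, 0, 0, 0, 0, 0, 0, 0, 0, 0, 0, 0, 0]
}}

```text
time: 11.5
tool_pos: [0.5251, 0.078, 0.1499]
ee_rot: [-3.141, -0.0, 3.055]
wrist_force: [-0.5, -2.0, -0.9]
width: 0.016
finger_force: 30.0
```

{"api": "move_arm", "payload": {
  "steps": [0, 0, 0, 0, 0, 0.002, 0, 0, 0, 0, 0, 0, 0.006, 0, 0, 0, 0, 0, 0, 0.013, 0, 0, 0, 0, 0, 0, 0.021, 0, 0, 0, 0, 0, 0, 0.03, 0, 0, 0, 0, 0, 0, 0.039, 0, 0, 0, 0, 0, 0, 0.048, 0, 0, 0, 0, 0, 0, 0.057, 0, 0, 0, 0, 0, 0, 0.065, 0, 0, 0, 0, 0, 0, 0.071, 0, 0, 0, 0, 0, 0, 0.074, 0, 0, 0, 0, 0, 0, 0.075, 0]
}}

```text
time: 12.7
tool_pos: [0.5252, 0.0782, 0.2254]
ee_rot: [3.141, 0.0, 3.055]
wrist_force: [0.1, -0.2, -5.0]
width: 0.016
finger_force: 30.0
```

Run:
```python
from h import *
np.set_printoptions(precision=4,suppress=True)
o=get_obs();print(o["time"],o["tool_pos"],o["ee_rot"],o["width"],o["wrist_force"],o["wrist_torque"])
p,d=snapshot("side")
cv2.imwrite("pics/s2.png",cv2.resize(p[100:320,230:430,::-1],None,fx=2.6,fy=2.6))
P=cloud("side",d)
for r in spot_point("side","roll_center")[:2]: print(r["score"],unproj("side",r["uv"],.1475))
for r in spot_point("side","tray_grip")[:1]: print(r["score"],unproj("side",r["uv"],.23))
for c in("scene","side"):
    if c=="scene": snapshot(c)
    for n in ("dial_grip","plate"):
        for r in silhouettes(c,n)[:2]: print(c,n,round(r["score"],2),r["uv"])
```

```text
12.7 [0.5252 0.0782 0.2254] [3.1415 0.0004 3.0548] 0.016014569584313687 [ 0.1214 -0.2303 -5.0497] [ 0.0997 -0.1178 -0.006 ]
0.58 [0.5399 0.0862 0.1475]
0.84 [0.4642 0.2744 0.23  ]
scene dial_grip 0.72 [234.8, 210.4]
scene dial_grip 0.67 [406.6, 192.9]
scene plate 0.73 [254.3, 248.4]
scene plate 0.62 [165.3, 192.2]
side dial_grip 0.63 [327.4, 187.1]
side dial_grip 0.44 [329.4, 170.8]
side plate 0.93 [342.7, 271.5]
side plate 0.81 [242.9, 331.5]
```

View pics/s2.png

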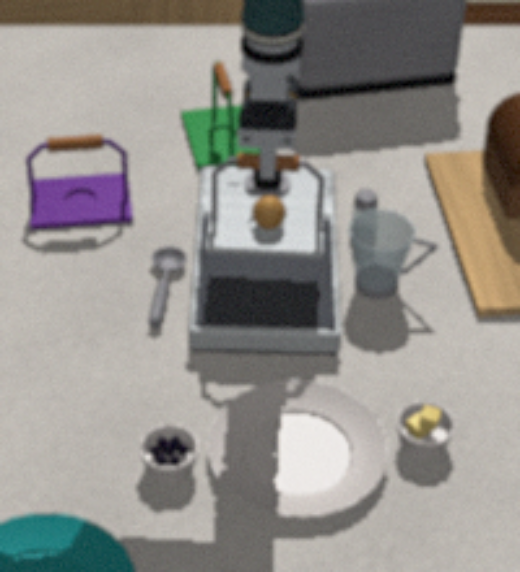

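The crop shows the tray lifted level with the roll in its pocket at [268,212]. I'll carry it gently to the plate.

{"api": "move_arm", "payload": {
  "steps": [0, 0, 0, 0, -0.002, 0, 0, 0, 0, 0, 0.0005, -0.006, 0, 0, 0, 0, 0, 0.001, -0.012, 0, 0, 0, 0, 0, 0.002, -0.02, 0, 0, 0, 0, 0, 0.003, -0.03, 0, 0, 0, 0, 0, 0.004, -0.042, 0, 0, 0, 0, 0, 0.005, -0.056, 0, 0, 0, 0, 0, 0.006, -0.07, 0, 0, 0, 0, 0, 0.0075, -0.084, 0, 0, 0, 0, 0, 0.009, -0.098, 0, 0, 0, 0, 0, 0.01, -0.112, 0, 0, 0, 0, 0, 0.011, -0.126, 0, 0]
}}

```text
time: 14.3
tool_pos: [0.5362, -0.0491, 0.225]
ee_rot: [3.141, -0.0, 3.055]
wrist_force: [-0.2, -0.2, -5.4]
width: 0.016
finger_force: 30.0
```

{"api": "move_arm", "payload": {
  "steps": [0, 0, 0, 0.001, -0.014, 0, 0, 0, 0, 0, 0.0025, -0.028, 0, 0, 0, 0, 0, 0.004, -0.042, 0, 0, 0, 0, 0, 0.005, -0.056, 0, 0, 0, 0, 0, 0.006, -0.07, 0, 0, 0, 0, 0, 0.0075, -0.084, 0, 0, 0, 0, 0, 0.009, -0.098, 0, 0, 0, 0, 0, 0.01, -0.112, 0, 0, 0, 0, 0, 0.011, -0.125, 0, 0, 0, 0, 0, 0.012, -0.136, 0, 0, 0, 0, 0, 0.013, -0.145, 0, 0, 0, 0, 0, 0.0135, -0.152, 0, 0]
}}

```text
time: 15.5
tool_pos: [0.5497, -0.2006, 0.2249]
ee_rot: [3.141, -0.0, 3.054]
wrist_force: [-0.3, -0.1, -4.8]
width: 0.0157
finger_force: 30.0
```

{"api": "move_arm", "payload": {
  "steps": [0, 0, 0, 0.0005, -0.005, 0, 0, 0, 0, 0, 0.001, -0.008, 0, 0, 0, 0, 0, 0.0015, -0.01, 0, 0, 0, 0, 0, 0.0015, -0.011, 0, 0, 0, 0, 0, 0.0015, -0.011, 0, 0, 0, 0, 0, 0.0015, -0.011, 0, 0, 0, 0, 0, 0.0015, -0.011, 0, 0, 0, 0, 0, 0.0015, -0.011, 0, 0, 0, 0, 0, 0.0015, -0.011, 0, 0, 0, 0, 0, 0.0015, -0.011, 0, 0]
}}

```text
time: 16.5
tool_pos: [0.5511, -0.2108, 0.225]
ee_rot: [3.142, 0.0, 3.055]
wrist_force: [0.7, 0.0, -5.2]
width: 0.0157
finger_force: 30.0
```

Run:
```python
from h import *
np.set_printoptions(precision=4,suppress=True)
o=get_obs();print(o["time"],o["tool_pos"],o["ee_rot"],o["width"],o["wrist_force"],o["qvel"])
for c in("scene","side"):
    p,d=snapshot(c);P=cloud(c,d);ok=d>0
    cv2.imwrite(f"pics/{c}3.png",p[...,::-1])
    near=np.hypot(P[...,0]-.551,P[...,1]+.211)<.14
    for lab,lo,hi in(("plate",.01,.03),("tray",.122,.138)):
        q=P[ok&near&(P[...,2]>lo)&(P[...,2]<hi)]
        print(c,lab,len(q),cv2.minAreaRect(q[:,:2].astype(np.float32)))
        if lab=="tray":
            A=np.c_[q[:,:2],np.ones(len(q))];print("tilt",np.linalg.lstsq(A,q[:,2],rcond=None)[0][:2],np.median(q[:,2]))
    for r in spot_point(c,"roll_center")[:2]: print(round(r["score"],2),r["uv"],unproj(c,r["uv"],.1475))
```

```text
16.5 [ 0.5511 -0.2108  0.225 ] [3.1415 0.     3.0549] 0.01570885753989259 [ 0.7408  0.0213 -5.23  ] [-0.0005 -0.0011  0.0002  0.0003 -0.      0.0017]
scene plate 1896 ((0.5559272766113281, -0.21008312702178955), (0.2176153063774109, 0.21850727498531342), 54.445438385009766)
scene tray 1684 ((0.5519815683364868, -0.20975634455680847), (0.11002548784017563, 0.15294843912124634), 85.01131439208984)
tilt [-0.0055  0.0005] 0.13155734860603013
0.61 [246.7, 226.2] [ 0.5484 -0.2069  0.1475]
side plate 1129 ((0.5496612787246704, -0.22843578457832336), (0.18370471894741058, 0.27850285172462463), 87.29132080078125)
side tray 1164 ((0.5503422617912292, -0.2118910551071167), (0.12235944718122482, 0.1483352780342102), 85.01984405517578)
tilt [0.0032 0.0086] 0.13026814066959752
0.69 [347.2, 242.3] [ 0.5611 -0.2123  0.1475]
```

View pics/side3.png

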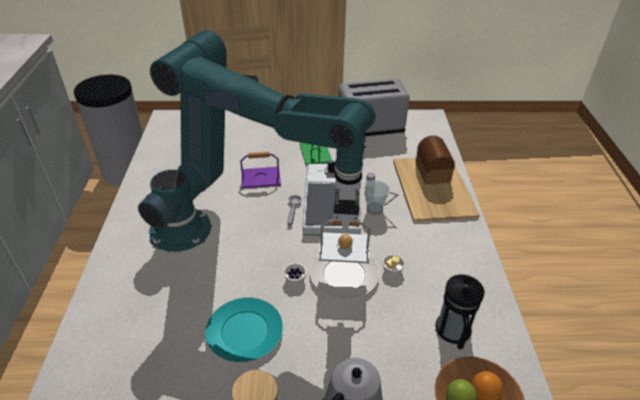

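View pics/scene3.png

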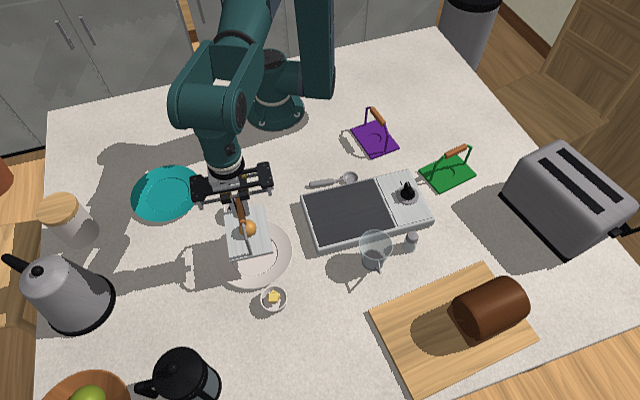

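The tray is level over the plate (side view [345,243]) with its top at 0.131 m. The roll is in its pocket at [347,242], the dial is off, and the bystanders are where they were. I'll hand the job in.

```bash
python3 -c "
from bench import *
print(close_job())"
```

```text
the job is handed in; nothing more can be done
None
```

I turned the dial to its off stop and handed the job in with the tray still gripped: level and still, roll in its pocket, centred over the plate, underside about 12 cm above the table. The hand-in returned no verdict.

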